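Hang the meal-sample pot on the spring balance

ROBOT

A 6-joint arm with a two-finger parallel gripper is mounted at the origin on the work surface. World frame = base frame: x ahead of the robot, y to its left, z up, the work surface at z = 0. Lengths are in m, angles in degrees, forces in N, time in s.
With the tool pointing down it reaches from about 0.325 to 1 m from the base axis. Payload 5.1 kg.
Tool frame: the origin (TCP) lies between the finger pads; the fingertips stand 8 mm ahead of it and the grasp point (between the pads) lies 11 mm behind it; x points along the fingers, z is the direction in which the jaws open and shut, and the axes are right-handed (so a half turn about x gives the same grasp; the last joint's range is limited). The gripper opens to 85 mm and grips with 20 to 120 N. Pads are 22 mm wide; open, the fingers measure 114 mm over their backs; the gripper's body (76 mm by 85 mm) begins 54 mm behind the grasp point. The pads swing forward as they close: fully open they stand 13 mm farther back than shut.
Start: joints at [-76.868, 7.093, 94.555, -0, 78.352, -4.733], TCP at [0.199, -0.619, 0.239] pointing down, gripper open.
Joint ranges: [-149.61, 149.61], [-58.7, 133.49], [1.44, 155.28], [-77.14, 257.14], [18.33, 153.61], [-166.67, 166.67]. Speed limits (degrees/s): [147.25, 147.25, 180, 180, 180, 180].

INTERFACE

Orientations are given as [roll, pitch, yaw] about the fixed x, y, z axes, in that order (R = Rz(yaw) Ry(pitch) Rx(roll)).
In Python, from rig import manip gives the robot as it stands.
- The arm moves only by the tool servo_tool, never from a script. Its argument "steps" is a list of rows, each a list of 7 numbers: the turn, a rotation vector about the tool's x, y, z in degrees, then the shift along the tool's x, y, z in m, then the closure, from 0 (fully open) to 1 (shut). A call has 1 to 10 rows; each row is the pose to reach, as a shift and turn from the pose measured when the call began, along the tool's axes at that moment; what a row does not reach only later rows make up. A row lasts 1/8 s, in which the tool goes at most 62.5 mm and 10.7 degrees, less where a joint would pass 70% of its speed; a pose out of reach is approached as far as the arm can. A call with a gripper value outside its range is refused whole. The fingers move at their own pace and stop on an object; the grip force is fixed at half the most. Time passes only in rows, so rows that repeat a pose let the fingers close. It gives the time, the measured TCP pose, the force and the opening at its end, in the units of the state.
- manip.read_state(): the state, without advancing time (a new reading comes with each control period).
- manip.capture(name): name is "scene" or "top" or "wrist"; returns a dict with "frame" (384x512x3 uint8, red, green, blue), "z_map" (384x512 float32, m along the optical axis (not along the pixel's ray), 0 where there is no reading), "camera_matrix" (3x3 intrinsics, pixels), "rvec" (rotation vector, rad) and "tvec" (3), from world to camera coordinates, as OpenCV has them; the wrist camera has in their place "hand_eye" (4x4, takes a point from camera to tool coordinates, whose origin is the TCP and whose axes are the tool frame's). Camera axes: x right, y down, z forward; pixel columns grow to the right and rows downward; lengths in m; the calibration is good to about 2 mm. The wrist camera is an equidistant fisheye: a pixel r from the principal point sees the ray r / f radians off the axis. A picture is of the moment at which its call begins: read the wrist's pose just before it.
- manip.sign_off(): hands the job in, once; it reports no verdict.
Trained networks look in the newest picture that a camera, given by its name, has taken for a name from the list of things; names that differ only in an ending like _2 or _b are one class to them, and where a whole thing is asked for, a point or a joint stands for the part that bears it (a point fixed in the world has none). Each returns a list of dicts, best first, with "p" (0 to 1); they miss things now and then, are a little off and sometimes report something else, mostly with a low value. They report only what shows in the picture. A call takes as long as a camera call. They do not tell look-alikes from the thing itself.
- manip.look_for(camera, target): "at" ([x, y, z] in m, in world coordinates, good to about 4 mm: the middle of the surface that is visible of it).
- manip.regions_of(camera, target): "mask" (384x512 bool, what is visible of it).
The state is a dict: "clock": time; "joints": joint angles; "dq": joint speeds; "joint_efforts": joint torques, N m; "tcp_pos": TCP position; "orientation": TCP orientation; "ft_force": force on the tool from outside, world axes, zero at the start; "ft_torque": the same for the moment, N m; "width": finger opening in m.
Only numpy, scipy, OpenCV 4.12 (cv2) and the standard library are available. Lean on these libraries where they do the work, as an engineer would, in place of code of your own. Each camera call takes 0.05 s, during which the arm holds its last target.

TASK

Pick up the closed steel sample pot by its black grip, bring its handle over the hook of the spring balance and weigh it: lower it until the hook has dipped and carries the whole weight, only then let go, so gently that the hook neither drops nor springs up when you release. Leave the pot hanging upright and still by its handle, do not press or knock the balance, keep the pot upright on the way and leave the mug, bowl and jar where they are.

Things in the scene. Friction and masses are not known exactly. Their poses are not given: they have to be found in the camera images.
- pot_grip (a point): centre of the black grip block on top of the pot's handle: 22 mm (pot y) x 26 mm (pot x) x 34 mm tall, on the pot's axis, 159 mm above the pot's underside. Axes as pot
- pot_bar (a point): middle of the flat underside of the handle's horizontal bar, on the pot's axis, 130 mm above the pot's underside, 29 mm below pot_grip; axes as pot. The bar is 12 mm thick (x), 12 mm tall and 82 mm long (y), the grip block stands on it; the opening below is 72 mm wide and 53 mm high down to the lid
- pot: closed round steel pot, 89 mm across the lid, 77 mm high to the lid's top, with a rigid upright handle frame in its y-z plane. Origin at the centre of its underside, z up, y along the handle's bar, x through the frame's opening (either way round will do for hanging). Its mass is not known beforehand: 0.25 to 1 kg, balanced on its axis
- scale: spring balance, fixed to the counter: base plate 160 x 140 x 12 mm, column (36 x 46 mm, 308 mm high) centred 55 mm along its +x from the origin; origin at the centre of the base plate's underside, z up. The hook arm reaches from the column along the scale's -x to the seat, 55 mm along -x from the origin
- hook_seat (a point): middle of the hook's flat seat (top of the steel arm), 280 mm over the counter when empty; axes as the scale's; dips with the hook. Arm 14 mm wide, 6 mm thick; seat 32 mm long in x between two upstands 12 mm high, 6 mm thick: free tip (-x) and back stop (+x). Enter from -x, the tip passing through the pot's handle under the bar, then lower the bar between the upstands
- hook (a joint): dip of the sprung hook in m: 0 when empty, growing downwards to 0.12 at its end stop. About 100 N/m, i.e. 10 mm per 100 g; lightly damped, it bobs for 2 to 4 s when disturbed. Hook speed above 0.06 m/s counts as a jerk, over 13 N on the balance as pressing it
- mug: white mug, 76 mm across, 88 mm high, origin under its centre; leave alone
- bowl: white bowl, 110 mm across, 50 mm high, origin under its centre; leave alone
- jar: white closed jar, 60 mm across, 90 mm high, origin under its centre; leave alone
Mind the look-alikes: they are no part of the job. Of the things like the pot, leave any that is brown or green; of the rest the smaller one is meant.

How it is judged:
By the outcome, as a careful person would: the job done as asked, in the order asked, and still so for the second after the job is handed in, with the robot touching nothing.
It also fails if it takes over 72 s, if anything falls off the work surface, if the arm or the gripper's body presses on something with over 40 N, if the wrist force passes 120 N, or if a joint passes its speed limit or range.

## Working session

There is one attempt and no reset: what is moved stays moved. The work goes in short steps, Python scripts to look and compute and a tool call to move; the robot and the scene stay as the last step left them, time stands still between calls to the robot, and variables do not carry over. Pictures are saved under pics/ and viewed, and the job is handed in when it is done.

Besides the shell and the picture viewer there is one more tool, called as name(argument=value, ...) on one line, values as JSON. servo_tool: Moves the arm, as the interface text tells. Its arguments: {"type":"object","properties":{"steps":{"type":"array"}},"required":["steps"]}

```bash
mkdir -p pics
cat > h.py <<'E'
import numpy as np, cv2
from scipy.spatial.transform import Rotation as R
from rig import manip
def cap(n,save=None):
    s=manip.read_state(); d=manip.capture(n)
    if save: cv2.imwrite('pics/'+save+'.png',d['frame'][:,:,::-1])
    return s,d
def cloud(d):
    K=np.array(d['camera_matrix']);z=d['z_map'];v,u=np.mgrid[:z.shape[0],:z.shape[1]]
    P=np.stack([(u-K[0,2])/K[0,0]*z,(v-K[1,2])/K[1,1]*z,z],-1)
    M=cv2.Rodrigues(np.array(d['rvec'],float))[0];t=np.array(d['tvec'],float).ravel()
    W=(P-t)@M
    W[z==0]=np.nan
    return W
E
python3 - <<'E'
from h import *
for c in('scene','top'):
    s,d=cap(c,c+'0')
    for t in('pot','pot_grip','pot_bar','scale','hook_seat','mug','bowl','jar'):
        for o in manip.look_for(c,t): print(c,t,np.round(o['at'],3),round(o['p'],2))
print(s)
E
```

```text
scene pot [0.354 0.087 0.108] 0.83
scene pot [ 0.514 -0.062  0.079] 0.8
scene pot [ 0.65  -0.056  0.094] 0.64
scene pot [ 0.357 -0.074  0.075] 0.63
scene pot_grip [ 0.512 -0.062  0.074] 0.94
scene pot_grip [0.356 0.087 0.103] 0.92
scene pot_grip [ 0.652 -0.054  0.095] 0.79
scene pot_grip [ 0.359 -0.07   0.076] 0.76
scene pot_bar [ 0.651 -0.052  0.095] 0.95
scene pot_bar [ 0.364 -0.072  0.076] 0.84
scene pot_bar [0.356 0.083 0.103] 0.64
scene pot_bar [ 0.513 -0.057  0.07 ] 0.61
scene scale [0.68  0.203 0.059] 0.58
scene hook_seat [0.672 0.196 0.275] 0.91
scene mug [ 0.518 -0.198  0.052] 0.6
scene mug [ 0.469 -0.328  0.022] 0.4
scene bowl [ 0.467 -0.329  0.021] 0.61
scene jar [ 0.777 -0.167  0.069] 0.96
top pot [ 0.506 -0.044  0.078] 0.75
top pot [ 0.346 -0.064  0.074] 0.7
top pot [ 0.634 -0.028  0.096] 0.65
top pot [0.341 0.104 0.108] 0.6
top pot_grip [ 0.5   -0.047  0.075] 0.96
top pot_grip [ 0.635 -0.028  0.099] 0.93
top pot_grip [ 0.351 -0.06   0.08 ] 0.93
top pot_bar [ 0.347 -0.058  0.077] 0.79
top pot_bar [0.342 0.11  0.107] 0.79
top pot_bar [ 0.502 -0.042  0.079] 0.65
top pot_ba
[... 169 characters left out ...]
] 0.75
top jar [ 0.772 -0.148  0.091] 0.84
{'clock': 0.45, 'joints': array([-7.68676838e+01,  7.09639550e+00,  9.45617113e+01, -1.20837128e-03,
        7.83532390e+01, -4.73283219e+00]), 'dq': array([-0.03609073, -0.09579028, -0.16535458, -0.05489659,  0.09063683,
       -0.15601037]), 'joint_efforts': array([ 1.79720296e-04, -4.22987044e+01, -3.65201139e+01, -5.91416529e-05,
        1.75395558e-03,  1.93244205e-05]), 'tcp_pos': array([ 0.19935537, -0.61860462,  0.23921928]), 'orientation': array([-178.77802248,   89.98859266,  109.08737   ]), 'ft_force': array([ 0.47266795,  0.51474315, -0.0573051 ]), 'ft_torque': array([ 0.04674866, -0.01657693, -0.02269669]), 'width': 0.08522996556184687}
```

View pics/scene0.png

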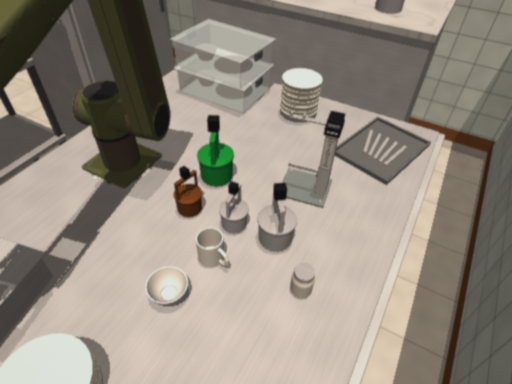

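View pics/top0.png

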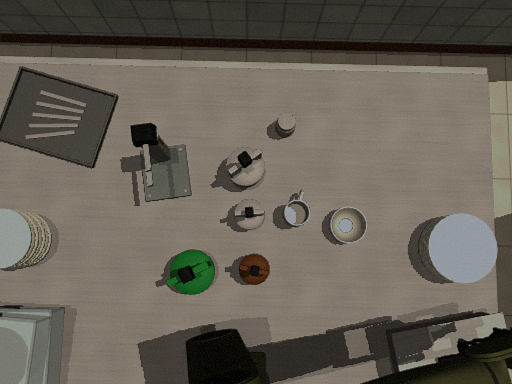

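Run:
```python
from h import *
s,d=cap('top');W=cloud(d);f=d['frame'][:,:,::-1]
a=cv2.resize(f[100:240,110:290],None,fx=4.4,fy=4.2,interpolation=cv2.INTER_CUBIC);cv2.imwrite('pics/topz.png',a)
s,d2=cap('scene');W2=cloud(d2);f=d2['frame'][:,:,::-1]
a=cv2.resize(f[100:260,200:360],None,fx=3.7,fy=3.7,interpolation=cv2.INTER_CUBIC);cv2.imwrite('pics/scz.png',a)
np.savez('c0.npz',W=W,W2=W2,ft=d['frame'],fs=d2['frame'])
for n,w in(('top',W),('scene',W2)):
    # pot regions
    for c in((0.505,-0.05),(0.637,-0.035)):
        m=np.hypot(w[...,0]-c[0],w[...,1]-c[1])<0.07
        for lo,hi in((0.06,0.09),(0.09,0.12),(0.125,0.15),(0.15,0.19),(.19,.25)):
            q=w[m&(w[...,2]>lo)&(w[...,2]<hi)]
            if len(q)>3: print(n,c,lo,len(q),np.round(np.median(q,0),3),np.round(np.ptp(q,axis=0),3), np.round(q.min(0),3),np.round(q.max(0),3))
```

```text
top (0.505, -0.05) 0.06 545 [ 0.495 -0.044  0.075] [0.087 0.088 0.021] [ 0.461 -0.088  0.064] [ 0.548 -0.     0.085]
top (0.505, -0.05) 0.125 94 [ 0.505 -0.032  0.141] [0.018 0.078 0.019] [ 0.496 -0.083  0.131] [ 0.514 -0.005  0.15 ]
top (0.505, -0.05) 0.15 81 [ 0.503 -0.044  0.174] [0.025 0.022 0.021] [ 0.491 -0.055  0.161] [ 0.516 -0.033  0.182]
top (0.637, -0.035) 0.06 56 [ 0.631 -0.03   0.089] [0.109 0.111 0.006] [ 0.586 -0.085  0.084] [0.695 0.026 0.09 ]
top (0.637, -0.035) 0.09 806 [ 0.632 -0.033  0.096] [0.112 0.111 0.027] [ 0.586 -0.085  0.09 ] [0.698 0.026 0.117]
top (0.637, -0.035) 0.125 11 [ 0.665 -0.069  0.134] [0.062 0.088 0.022] [ 0.606 -0.075  0.126] [0.668 0.014 0.148]
top (0.637, -0.035) 0.15 171 [ 0.632 -0.017  0.18 ] [0.073 0.09  0.039] [ 0.605 -0.074  0.15 ] [0.678 0.016 0.19 ]
top (0.637, -0.035) 0.19 156 [ 0.638 -0.03   0.223] [0.04  0.035 0.037] [ 0.621 -0.047  0.191] [ 0.661 -0.012  0.229]
scene (0.505, -0.05) 0.06 491 [ 0.514 -0.053  0.076] [0.088 0.088 0.029] [ 0.462 -0.09   0.061] [ 0.55  -0.002  0.089]
scene (0.505, -0.05) 0.09 49 [ 0.507 -0.081  0.104] [0
[... 189 characters left out ...]
(0.505, -0.05) 0.15 120 [ 0.509 -0.053  0.171] [0.027 0.025 0.03 ] [ 0.493 -0.059  0.15 ] [ 0.52  -0.034  0.18 ]
scene (0.637, -0.035) 0.06 187 [ 0.662 -0.075  0.073] [0.108 0.114 0.03 ] [ 0.589 -0.088  0.06 ] [0.697 0.026 0.09 ]
scene (0.637, -0.035) 0.09 837 [ 0.643 -0.04   0.098] [0.113 0.114 0.029] [ 0.587 -0.088  0.09 ] [0.699 0.026 0.119]
scene (0.637, -0.035) 0.125 37 [ 0.672 -0.072  0.137] [0.069 0.082 0.024] [ 0.61  -0.076  0.125] [0.679 0.005 0.15 ]
scene (0.637, -0.035) 0.15 138 [ 0.664 -0.061  0.181] [0.075 0.087 0.038] [ 0.604 -0.077  0.151] [0.679 0.01  0.189]
scene (0.637, -0.035) 0.19 218 [ 0.646 -0.038  0.219] [0.04  0.038 0.039] [ 0.623 -0.051  0.19 ] [ 0.663 -0.013  0.229]
```

View pics/topz.png

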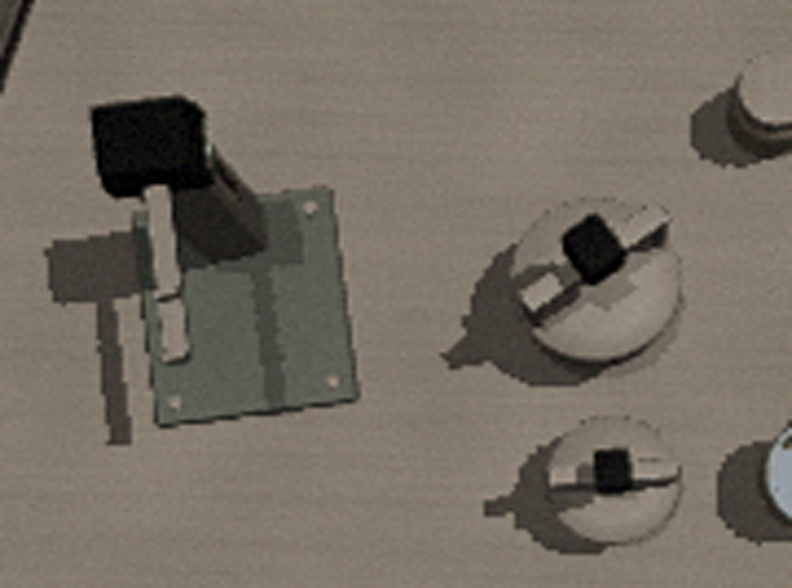

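View pics/scz.png

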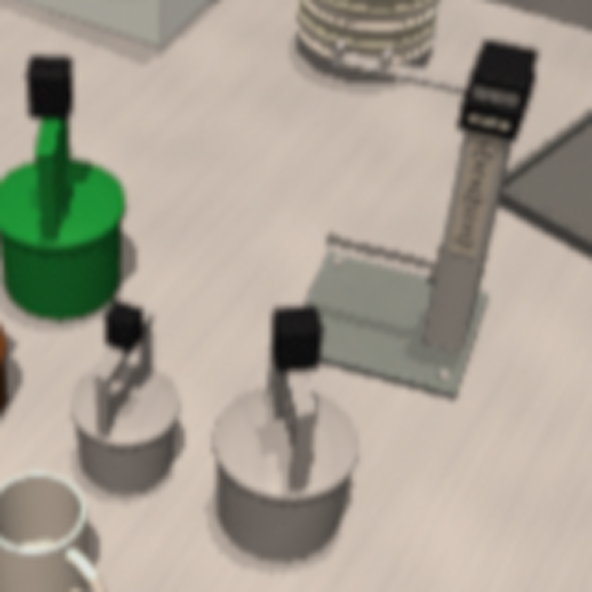

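Run:
```python
from h import *
z=np.load('c0.npz');
print(R.from_euler('xyz',manip.read_state()['orientation'],degrees=True).as_matrix().round(3))
for n,w in(('top',z['W']),('scene',z['W2'])):
    reg=(w[...,0]>.5)&(w[...,0]<.85)&(w[...,1]>.1)&(w[...,1]<.32)
    for lo,hi in((0.008,.018),(.05,.15),(.15,.26),(.262,.284),(.284,.3),(.3,.33),(.33,.5)):
        q=w[reg&(w[...,2]>lo)&(w[...,2]<hi)]
        if len(q)<4: print(n,lo,len(q));continue
        r=cv2.minAreaRect(q[:,:2].astype(np.float32)*1000)
        print(n,lo,len(q),np.round(q.min(0),3),np.round(q.max(0),3),np.round(r[0],1),np.round(r[1],1),round(r[2],1))
    q=w[reg&(w[...,2]>.262)&(w[...,2]<.3)]
    q=q[np.argsort(q[:,0])]
    print(q[::max(1,len(q)//25)].round(3).tolist())
    # big pot grip not needed; pot bar direction
    c=(0.505,-0.044)
    q=w[(np.hypot(w[...,0]-c[0],w[...,1]-c[1])<0.055)&(w[...,2]>.137)&(w[...,2]<.146)]
    r=cv2.minAreaRect(q[:,:2].astype(np.float32)*1000);print('bar',len(q),r)
    q=w[(np.hypot(w[...,0]-c[0],w[...,1]-c[1])<0.04)&(w[...,2]>.172)&(w[...,2]<.182)]
    r=cv2.minAreaRect(q[:,:2].astype(np.float32)*1000);print('grip',len(q),r,q.mean(0))
    q=w[(np.hypot(w[...,0]-c[0],w[...,1]-c[1])<0.055)&(w[...,2]>.07)&(w[...,2]<.08)]
    print('lid',cv2.minEnclosingCircle(q[:,:2].astype(np.float32)*1000))
```

```text
[[-0.     0.952  0.307]
 [ 0.     0.307 -0.952]
 [-1.    -0.    -0.   ]]
top 0.008 1519 [0.502 0.106 0.008] [0.818 0.311 0.018] [656.3 216.7] [205.9 313.8] 87.0
top 0.05 163 [0.664 0.199 0.05 ] [0.703 0.244 0.15 ] [674.6 214.6] [26.9 55.2] 44.3
top 0.15 134 [0.66  0.193 0.15 ] [0.705 0.242 0.259] [674.2 211.8] [31.8 54.2] 47.9
top 0.262 321 [0.554 0.19  0.263] [0.711 0.252 0.284] [633.5 223.3] [ 60.3 157. ] 86.4
top 0.284 88 [0.555 0.192 0.284] [0.711 0.25  0.298] [634.  222.3] [ 57.2 156.6] 87.7
top 0.3 393 [0.66  0.196 0.3  ] [0.709 0.252 0.315] [685.2 224.2] [44.8 54.4] 9.6
top 0.33 0
[[0.554, 0.208, 0.284], [0.56, 0.198, 0.294], [0.568, 0.203, 0.273], [0.575, 0.199, 0.28], [0.582, 0.209, 0.282], [0.588, 0.203, 0.277], [0.593, 0.211, 0.289], [0.601, 0.204, 0.274], [0.608, 0.209, 0.277], [0.615, 0.214, 0.279], [0.621, 0.208, 0.286], [0.628, 0.215, 0.276], [0.636, 0.21, 0.278], [0.643, 0.212, 0.28], [0.65, 0.225, 0.281], [0.656, 0.223, 0.279], [0.659, 0.234, 0.275], [0.661, 0.224, 0.279], [0.662, 0.23, 0.283], [0.664, 0.207, 0.277], [0.665, 0.195, 0.284], [0.668, 0.192, 0.274], [0.6
[... 1154 characters left out ...]
.639, 0.209, 0.278], [0.65, 0.219, 0.279], [0.66, 0.216, 0.281], [0.67, 0.191, 0.283], [0.674, 0.191, 0.281], [0.677, 0.2, 0.291], [0.681, 0.197, 0.293], [0.684, 0.196, 0.278], [0.688, 0.195, 0.263], [0.692, 0.201, 0.292], [0.695, 0.201, 0.29], [0.699, 0.196, 0.266], [0.702, 0.197, 0.281], [0.705, 0.197, 0.278], [0.707, 0.245, 0.27], [0.709, 0.198, 0.269], [0.711, 0.218, 0.267]]
bar 56 ((507.27362060546875, -45.140071868896484), (83.03894805908203, 21.31048583984375), 86.6371841430664)
grip 56 ((506.0281982421875, -45.20703125), (25.542726516723633, 24.881752014160156), 8.569133758544922) [ 0.50635405 -0.04718382  0.17593638]
lid ((506.3208923339844, -46.522830963134766), 44.694461822509766)
```

servo_tool(steps=[[1, 0, 0, -0.005, 0.02, -0.02, 0], [2, 0, 0, -0.01, 0.05, -0.05, 0], [3, 0, 0, -0.02, 0.09, -0.087, 0], [4, 0, 0, -0.03, 0.13, -0.126, 0], [5, 0, 0, -0.04, 0.17, -0.165, 0], [6, 0, 0, -0.05, 0.21, -0.203, 0], [7, 0, 0, -0.05, 0.25, -0.242, 0], [8, 0, 0, -0.05, 0.29, -0.281, 0], [9, 0, 0, -0.05, 0.33, -0.319, 0], [10, 0, 0, -0.05, 0.37, -0.358, 0]])

```text
clock: 2.25
tcp_pos: [0.4423, -0.1627, 0.2897]
orientation: [54.3, 89.9, -27.9]
ft_force: [-0.2, -0.2, -0.8]
width: 0.0854
```

```bash
cat >> h.py <<'E'
def to(target,yaw,s=None):
    """shift & turn from the current pose to TCP target with tool down, tool z = -y of yaw"""
    s=s or manip.read_state()
    A=R.from_euler('xyz',s['orientation'],degrees=True).as_matrix()
    t=np.radians(yaw)
    B=np.array([[0,np.cos(t),np.sin(t)],[0,np.sin(t),-np.cos(t)],[-1,0,0]])
    d=A.T@(np.array(target)-s['tcp_pos']); r=R.from_matrix(A.T@B).as_rotvec(degrees=True)
    a2=A@[0,0,1]; print('tcp',s['tcp_pos'].round(4),'yaw now',round(np.degrees(np.arctan2(a2[0],-a2[1])),2),'turn',r.round(2),'shift',d.round(4),'F',s['ft_force'].round(2),'w',round(s['width'],4),'t',s['clock'])
E
python3 - <<'E'
from h import *
to((.505,-.045,.29),5.6)
s,d=cap('wrist','w1')
print(d['hand_eye'],d['camera_matrix'])
E
```

```text
tcp [ 0.4423 -0.1627  0.2897] yaw now 7.82 turn [ 2.22  0.04 -0.06] shift [-0.0003  0.0782 -0.1081] F [-0.21 -0.18 -0.84] w 0.0854 t 2.25
[[-3.80848026e-04 -3.19470004e-01  9.47596313e-01 -1.36213183e-01]
 [-5.55541995e-05 -9.47596373e-01 -3.19470046e-01  8.19390757e-02]
 [ 9.99999926e-01 -1.74312491e-04  3.43142308e-04 -9.16224120e-05]
 [ 0.00000000e+00  0.00000000e+00  0.00000000e+00  1.00000000e+00]] [[297.31863964   0.         252.5350208 ]
 [  0.         297.31863964 188.54246113]
 [  0.           0.           1.        ]]
```

View pics/w1.png

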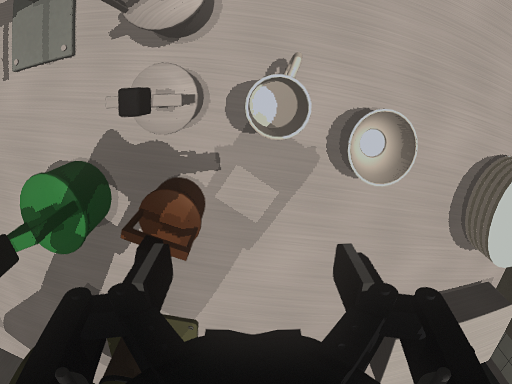

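servo_tool(steps=[[0, 0, 0, 0, 0.018, -0.025, 0], [1, 0, 0, 0, 0.043, -0.06, 0], [2, 0, 0, 0, 0.065, -0.09, 0], [2.2, 0, 0, 0, 0.078, -0.108, 0], [2.2, 0, 0, 0, 0.078, -0.108, 0], [2.2, 0, 0, 0, 0.078, -0.108, 0]])

```text
clock: 3.05
tcp_pos: [0.5061, -0.0403, 0.2903]
orientation: [138.3, 89.7, 54.2]
ft_force: [0.6, 0.6, -0.1]
width: 0.0856
```

```bash
cat >> h.py <<'E'
def wcloud(s,d):
    K=np.array(d['camera_matrix']);z=d['z_map'];v,u=np.mgrid[:z.shape[0],:z.shape[1]]
    x=(u-K[0,2])/K[0,0];y=(v-K[1,2])/K[1,1];r=np.hypot(x,y)+1e-9
    k=np.tan(np.clip(r,0,1.5))/r
    P=np.stack([x*k*z,y*k*z,z,np.ones_like(z)],-1)
    T=P@np.array(d['hand_eye']).T
    A=R.from_euler('xyz',s['orientation'],degrees=True).as_matrix()
    W=T[...,:3]@A.T+s['tcp_pos']
    W[z==0]=np.nan
    return W
E
python3 - <<'E'
from h import *
to((.505,-.045,.29),5.6)
s,d=cap('wrist','w2'); w=wcloud(s,d)
c=(0.505,-0.045)
rr=np.hypot(w[...,0]-c[0],w[...,1]-c[1])
for n,R_,lo,hi in(('bar',.055,.137,.147),('grip',.03,.17,.182),('lid',.055,.07,.082),('lidall',.055,.06,.2)):
    q=w[(rr<R_)&(w[...,2]>lo)&(w[...,2]<hi)]
    if len(q)<5: print(n,len(q));continue
    print(n,len(q),np.round(cv2.minAreaRect(q[:,:2].astype(np.float32)*1000)[0],1),cv2.minAreaRect(q[:,:2].astype(np.float32)*1000)[1:],q.mean(0).round(4),cv2.minEnclosingCircle(q[:,:2].astype(np.float32)*1000)if 'lid' in n else '')
    if n=='bar':
        e=np.linalg.svd(q[:,:2]-q[:,:2].mean(0),full_matrices=False)[2][0]; print('pca ang',np.degrees(np.arctan2(e[1],e[0])))
E
```

```text
tcp [ 0.5061 -0.0403  0.2903] yaw now 5.92 turn [ 0.32 -0.2  -0.17] shift [ 0.0003 -0.0016  0.0046] F [ 0.59  0.63 -0.14] w 0.0856 t 3.05
bar 766 [508.3 -44.1] ((18.754199981689453, 82.39323425292969), 6.2374491691589355) [ 0.5057 -0.0433  0.1433] 
pca ang -84.2692775257585
grip 710 [505.2 -44. ] ((25.72408676147461, 21.69552993774414), 6.089682579040527) [ 0.5062 -0.0438  0.1771] 
lid 2616 [506.9 -43.6] ((83.3950424194336, 88.40338897705078), 8.13129997253418) [ 0.518  -0.0428  0.0775] ((505.3649597167969, -44.00307846069336), 44.569522857666016)
lidall 4437 [506.9 -43.6] ((83.3950424194336, 88.40338897705078), 8.13129997253418) [ 0.5136 -0.0431  0.1091] ((505.3649597167969, -44.00307846069336), 44.569522857666016)
```

View pics/w2.png

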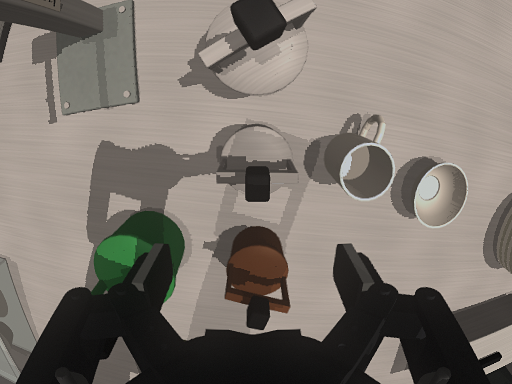

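servo_tool(steps=[[0, -0.2, -0.2, 0.01, -0.0013, 0.0036, 0], [0, -0.2, -0.2, 0.03, -0.0013, 0.0036, 0], [0, -0.2, -0.2, 0.055, -0.0013, 0.0036, 0], [0, -0.2, -0.2, 0.08, -0.0013, 0.0036, 0], [0, -0.2, -0.2, 0.1, -0.0013, 0.0036, 0], [0, -0.2, -0.2, 0.115, -0.0013, 0.0036, 0], [0, -0.2, -0.2, 0.125, -0.0013, 0.0036, 0], [0, -0.2, -0.2, 0.125, -0.0013, 0.0036, 0]])

```text
clock: 4.1
tcp_pos: [0.5052, -0.0437, 0.1647]
orientation: [-105.6, 89.9, 170.3]
ft_force: [-0.1, -0.1, 0.9]
width: 0.0854
```

Run:
```python
from h import *
to((.5052,-.044,.152),6.0)
cap('wrist','w3')
```

```text
tcp [ 0.5052 -0.0437  0.1647] yaw now 5.88 turn [-0.12 -0.02  0.08] shift [ 0.0127 -0.      0.0003] F [-0.15 -0.08  0.9 ] w 0.0854 t 4.1
```

View pics/w3.png

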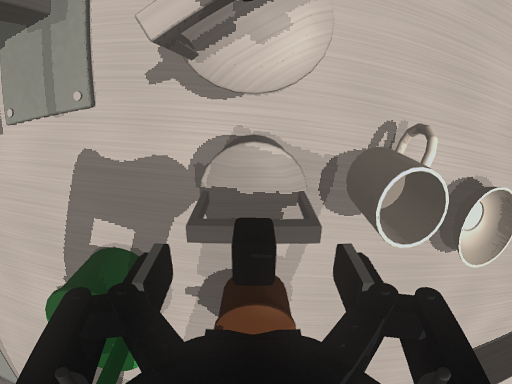

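servo_tool(steps=[[0, 0, 0, 0.006, 0, 0.0002, 0], [0, 0, 0, 0.012, 0, 0.0002, 0], [0, 0, 0, 0.0125, 0, 0.0002, 0.4], [0, 0, 0, 0.0125, 0, 0.0002, 0.7], [0, 0, 0, 0.0125, 0, 0.0002, 1], [0, 0, 0, 0.0125, 0, 0.0002, 1], [0, 0, 0, 0.0125, 0, 0.0002, 1], [0, 0, 0, 0.0125, 0, 0.0002, 1], [0, 0, 0, 0.0125, 0, 0.0002, 1], [0, 0, 0, 0.0125, 0, 0.0002, 1]])

```text
clock: 5.4
tcp_pos: [0.5061, -0.044, 0.1535]
orientation: [69.6, 89.9, -14.5]
ft_force: [1.9, 0.4, 1.6]
width: 0.0213
```

Run:
```python
from h import *
to((.5052,-.044,.152),6.0)
cap('wrist','w4')
```

```text
tcp [ 0.5061 -0.044   0.1535] yaw now 5.88 turn [-0.12  0.02 -0.07] shift [ 0.0015 -0.0009 -0.0001] F [1.85 0.42 1.63] w 0.0213 t 5.4
```

View pics/w4.png

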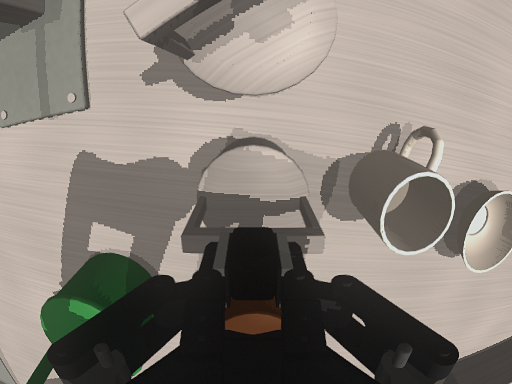

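servo_tool(steps=[[0, 0, 0, -0.004, 0, 0, 1], [0, 0, 0, -0.012, 0, 0, 1], [0, 0, 0, -0.03, 0, 0, 1], [0, 0, 0, -0.055, 0, 0, 1], [0, 0, 0, -0.08, 0, 0, 1], [0, 0, 0, -0.11, 0, 0, 1], [0, 0, 0, -0.14, 0, 0, 1], [0, 0, 0, -0.162, 0, 0, 1], [0, 0, 0, -0.173, 0, 0, 1], [0, 0, 0, -0.177, 0, 0, 1]])

```text
clock: 6.7
tcp_pos: [0.5059, -0.044, 0.3312]
orientation: [70.3, 89.9, -13.8]
ft_force: [-0.6, -1.1, -5.3]
width: 0.021
```

servo_tool(steps=[[0, 0, 0, 0, 0, 0, 1], [0, 0, 0, 0, 0, 0, 1], [0, 0, 0, 0, 0, 0, 1], [0, 0, 0, 0, 0, 0, 1]])

```text
clock: 7.2
tcp_pos: [0.5058, -0.0439, 0.3307]
orientation: [69.2, 89.9, -14.9]
ft_force: [0.5, 0.2, -6.9]
width: 0.0211
```

Run:
```python
from h import *
th=np.radians(8.3);seat=np.array([.6327-.055*np.cos(th),.2139-.055*np.sin(th)]);print(seat)
pre=seat-.075*np.array([np.cos(th),np.sin(th)]);print(pre)
to((*pre,.332),8.3)
s,d=cap('wrist','w5');w=wcloud(s,d)
np.save('w5.npy',w)
cap('scene','s5')
for _ in range(5): manip.capture('top');print(manip.read_state()['ft_force'].round(2))
print(s['ft_torque'])
```

```text
[0.57827608 0.20596041]
[0.50406165 0.19513369]
tcp [ 0.5058 -0.0439  0.3307] yaw now 5.89 turn [-2.41  0.02 -0.06] shift [-0.0014  0.0228 -0.238 ] F [ 0.51  0.24 -6.92] w 0.0211 t 7.2
[-0.25  0.41 -5.69]
[ 1.    0.38 -6.06]
[ 0.15 -0.13 -5.6 ]
[ 0.12 -0.06 -5.82]
[ 0.59  0.39 -6.31]
[ 0.0027192   0.03038746 -0.01506281]
```

View pics/w5.png

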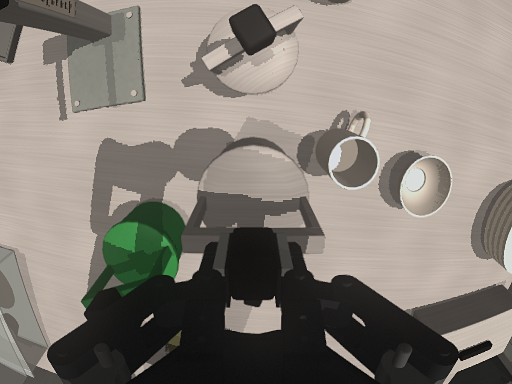

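View pics/s5.png

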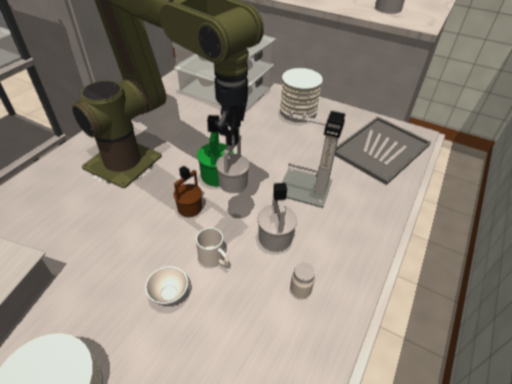

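servo_tool(steps=[[-0.2, 0, 0, 0, 0.001, -0.008, 1], [-0.5, 0, 0, 0, 0.003, -0.024, 1], [-0.8, 0, 0, 0, 0.006, -0.048, 1], [-1.1, 0, 0, -0.001, 0.009, -0.078, 1], [-1.4, 0, 0, -0.001, 0.012, -0.11, 1], [-1.7, 0, 0, -0.001, 0.015, -0.145, 1], [-2, 0, 0, -0.001, 0.018, -0.18, 1], [-2.2, 0, 0, -0.001, 0.021, -0.21, 1], [-2.4, 0, 0, -0.001, 0.022, -0.23, 1], [-2.4, 0, 0, -0.001, 0.0228, -0.238, 1]])

```text
clock: 8.8
tcp_pos: [0.5038, 0.1964, 0.332]
orientation: [55.4, 89.9, -26.2]
ft_force: [-0.1, -0.5, -5.7]
width: 0.0212
```

servo_tool(steps=[[0, 0, 0, 0, 0, 0, 1], [0, 0, 0, 0, 0, 0, 1]])

```text
clock: 9.05
tcp_pos: [0.5039, 0.1958, 0.332]
orientation: [42.9, 89.9, -38.7]
ft_force: [0.6, 0.9, -5.6]
width: 0.021
```

Run:
```python
from h import *
to((.50406165,.19513369,.332),8.3)
s,d=cap('wrist','w6');w=wcloud(s,d);np.savez('w6.npz',w=w,f=d['frame'])
s2,d2=cap('scene','s6');W2=cloud(d2)
f=d2['frame'][:,:,::-1];cv2.imwrite('pics/s6z.png',cv2.resize(f[60:230,200:380],None,fx=4.2,fy=3.5,interpolation=cv2.INTER_CUBIC))
for n,w in(('wrist',w),('scene',W2)):
    reg=(w[...,0]>.54)&(w[...,0]<.66)&(w[...,1]>.18)&(w[...,1]<.25)&(w[...,2]>.255)&(w[...,2]<.31)
    q=w[reg];print(n,len(q),q.min(0),q.max(0))
    for x in np.arange(.55,.65,.008):
        p=q[abs(q[:,0]-x)<.004]
        if len(p)>2: print(round(x,3),len(p),p[:,1].min().round(4),p[:,1].max().round(4),p[:,2].min().round(4),np.median(p[:,2]).round(4),p[:,2].max().round(4))
    # bar of the pot
    q=w[(abs(w[...,0]-.504)<.03)&(abs(w[...,1]-.195)<.05)&(w[...,2]>.31)&(w[...,2]<.325)]
    if len(q)>4: print('bar',len(q),q.mean(0),cv2.minAreaRect(q[:,:2].astype(np.float32)*1000))
    q=w[(abs(w[...,0]-.504)<.06)&(abs(w[...,1]-.195)<.05)&(w[...,2]>.245)&(w[...,2]<.265)]
    if len(q)>4: print('lid',len(q),np.median(q,0),cv2.minEnclosingCircle(q[:,:2].astype(np.float32)*1000))
```

```text
tcp [0.5039 0.1958 0.332 ] yaw now 8.34 turn [ 0.04  0.09 -0.08] shift [0.     0.0001 0.0006] F [ 0.65  0.93 -5.57] w 0.021 t 9.05
wrist 3299 [0.54001544 0.182035   0.25500061] [0.64520653 0.22462271 0.29580759]
0.558 310 0.1972 0.2115 0.2804 0.2931 0.2958
0.566 280 0.1982 0.2132 0.2795 0.2816 0.2835
0.574 297 0.1995 0.2144 0.2791 0.2816 0.2841
0.582 290 0.2006 0.2152 0.2796 0.2816 0.2837
0.59 317 0.2019 0.2167 0.2798 0.2818 0.2952
0.598 272 0.203 0.2178 0.2802 0.293 0.2957
0.606 279 0.2049 0.2196 0.2796 0.2816 0.284
0.614 290 0.206 0.2207 0.2794 0.2815 0.2842
0.622 278 0.2072 0.2215 0.2796 0.2815 0.2833
0.63 274 0.2084 0.2232 0.2797 0.2815 0.2837
0.638 274 0.2095 0.2244 0.2793 0.2814 0.2837
0.646 76 0.2107 0.2246 0.28 0.2813 0.2834
bar 1772 [0.50635879 0.19622872 0.31987406] ((506.5553894042969, 196.17906188964844), (18.363529205322266, 82.14427947998047), 8.432928085327148)
lid 7685 [0.51401162 0.19757533 0.25674635] ((504.1853332519531, 195.67813110351562), 44.06591796875)
scene 167 [0.55588745 0.19187935 0.27467453] [0.65949537 0.22673833 0.29504017]
0.558 17 0.1949 0.2102 0.2781 0.2872 0.295
0.566 12 0.1919 0.21 0.2784 0.2799 0.2882
0.574 11 0.1958 0.211 0.2747 0.2805 0.2813
0.582 14 0.1974 0.2138 0.2769 0.28 0.2831
0.59 7 0.2023 0.2089 0.2749 0.2798 0.2828
0.598 21 0.199 0.2137 0.2777 0.2847 0.2936
0.606 12 0.2027 0.2169 0.2748 0.2798 0.2831
0.614 10 0.2048 0.2168 0.2773 0.2809 0.2823
0.622 14 0.2023 0.2193 0.2754 0.2795 0.2818
0.63 10 0.2061 0.221 0.2752 0.2805 0.2812
0.638 13 0.2066 0.2246 0.276 0.2804 0.283
0.646 11 0.2097 0.2214 0.2753 0.279 0.2824
bar 53 [0.50955345 0.16823318 0.31802775] ((509.7149353027344, 193.47091674804688), (81.60318756103516, 15.593825340270996), 88.03211975097656)
lid 379 [0.5112407  0.18380253 0.25508294] ((506.18927001953125, 192.23329162597656), 45.6557731628418)
```

View pics/w6.png

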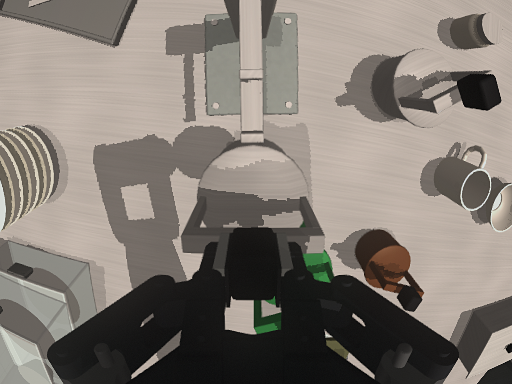

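View pics/s6z.png

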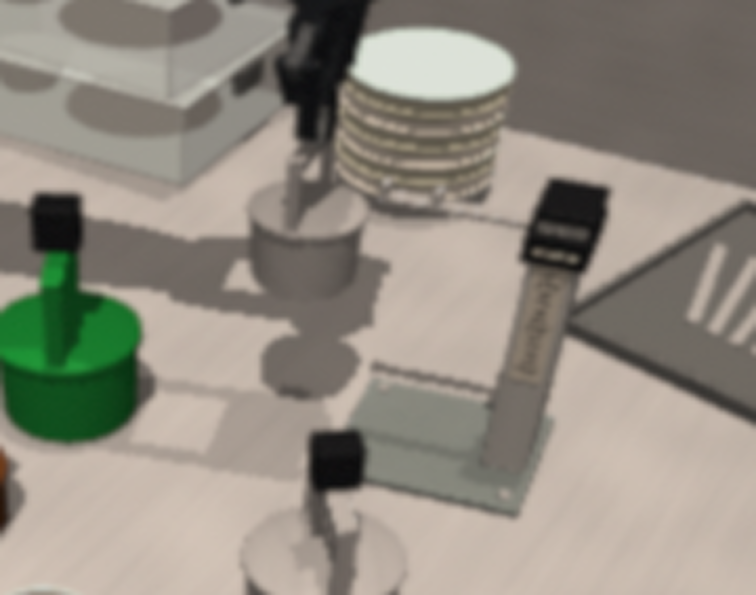

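Run:
```python
from h import *
w=np.load('w6.npz')['w']
reg=(w[...,0]>.545)&(w[...,0]<.645)&(w[...,1]>.18)&(w[...,1]<.25)
a=w[reg&(w[...,2]>.278)&(w[...,2]<.285)];p=np.polyfit(a[:,0],a[:,1],1);print(np.degrees(np.arctan(p[0])),np.polyval(p,.578))
u=w[reg&(w[...,2]>.290)]
for lo,hi in((.545,.575),(.585,.62)):
    q=u[(u[:,0]>lo)&(u[:,0]<hi)];print(len(q),q.mean(0),q.min(0),q.max(0),cv2.minAreaRect(q[:,:2].astype(np.float32)*1000))
```

```text
8.830635596260858 0.2075368181936495
225 [0.55832225 0.20438    0.29346845] [0.55455335 0.19723002 0.29098681] [0.56168877 0.21134907 0.29580759] ((558.0560913085938, 204.28561401367188), (5.761035442352295, 13.740103721618652), 7.480226039886475)
237 [0.59557604 0.21025743 0.29347284] [0.59207753 0.20295039 0.29149907] [0.59911867 0.21720782 0.2957469 ] ((595.6484375, 210.08206176757812), (5.490929126739502, 13.818825721740723), 8.040877342224121)
```

Run:
```python
from h import *
to((.577,.207,.332),8.5)
```

```text
tcp [0.504  0.1956 0.3321] yaw now 8.31 turn [-0.19  0.08 -0.09] shift [ 0.0002  0.0739 -0.0007] F [ 0.04  0.92 -6.17] w 0.0216 t 9.15
```

servo_tool(steps=[[-0.1, 0, 0, 0, 0.003, -0.0007, 1], [-0.2, 0, 0, 0, 0.01, -0.0007, 1], [-0.2, 0, 0, 0, 0.02, -0.0007, 1], [-0.2, 0, 0, 0, 0.031, -0.0007, 1], [-0.2, 0, 0, 0, 0.043, -0.0007, 1], [-0.2, 0, 0, 0, 0.054, -0.0007, 1], [-0.2, 0, 0, 0, 0.064, -0.0007, 1], [-0.2, 0, 0, 0, 0.071, -0.0007, 1], [-0.2, 0, 0, 0, 0.074, -0.0007, 1], [-0.2, 0, 0, 0, 0.074, -0.0007, 1]])

```text
clock: 10.4
tcp_pos: [0.5771, 0.207, 0.3321]
orientation: [42.7, 89.9, -38.7]
ft_force: [0.3, 0.9, -6.0]
width: 0.021
```

servo_tool(steps=[[0, 0, 0, 0, 0, 0, 1], [0, 0, 0, 0, 0, 0, 1]])

```text
clock: 10.65
tcp_pos: [0.5769, 0.207, 0.3323]
orientation: [45.4, 89.9, -36.1]
ft_force: [0.8, 0.5, -6.5]
width: 0.0214
```

Run:
```python
from h import *
to((.577,.207,.332),8.5)
s,d=cap('wrist','w7');w=wcloud(s,d)
reg=(abs(w[...,0]-.58)<.04)&(abs(w[...,1]-.207)<.06)
q=w[reg&(w[...,2]>.29)&(w[...,2]<.297)&(w[...,0]>.585)&(abs(w[...,1]-.21)<.009)];print('back stop',len(q),q.mean(0),q.min(0))
q=w[reg&(w[...,2]>.316)&(w[...,2]<.324)];print('bar top',len(q),q.mean(0),q.min(0),q.max(0),cv2.minAreaRect(q[:,:2].astype(np.float32)*1000))
f=d['frame'][:,:,::-1];cv2.imwrite('pics/w7z.png',cv2.resize(f[100:300,150:360],None,fx=3.7,fy=2.9,interpolation=cv2.INTER_CUBIC))
s2,d2=cap('scene')
f=d2['frame'][:,:,::-1];cv2.imwrite('pics/s7z.png',cv2.resize(f[60:230,200:380],None,fx=4.2,fy=3.5,interpolation=cv2.INTER_CUBIC))
F=[]
for _ in range(6): manip.capture('top');F.append(manip.read_state()['ft_force'])
print(np.mean(F,0),np.std(F,0))
```

```text
tcp [0.5769 0.207  0.3323] yaw now 8.52 turn [ 0.02  0.08 -0.08] shift [0.0003 0.0001 0.    ] F [ 0.76  0.53 -6.54] w 0.0214 t 10.65
back stop 229 [0.59636381 0.21036675 0.29339154] [0.59251988 0.2029746  0.29002498]
bar top 1431 [0.57865457 0.20743534 0.32146849] [0.56439029 0.16563475 0.31603888] [0.5890868  0.24789392 0.32399029] ((579.2263793945312, 207.34271240234375), (17.92955207824707, 82.15579986572266), 8.672245979309082)
[-0.07875015 -0.03918882 -6.03696571] [0.4746221  0.48131932 0.42108011]
```

View pics/w7z.png

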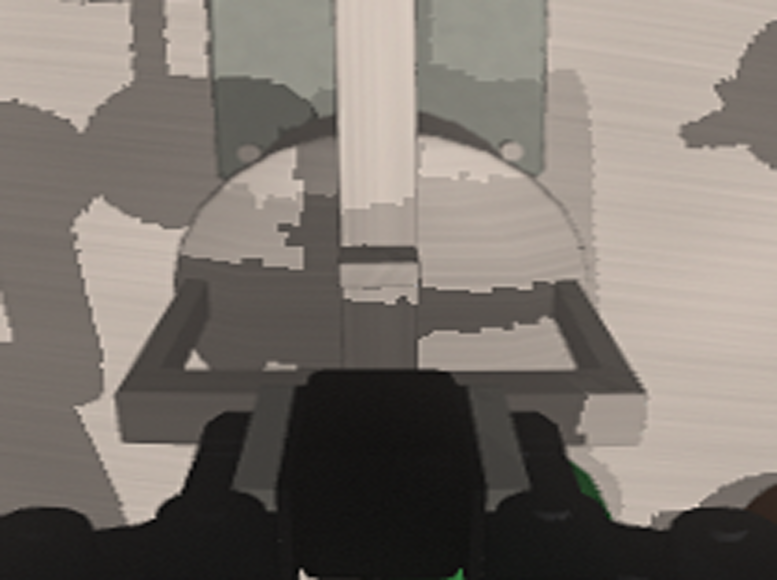

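View pics/s7z.png

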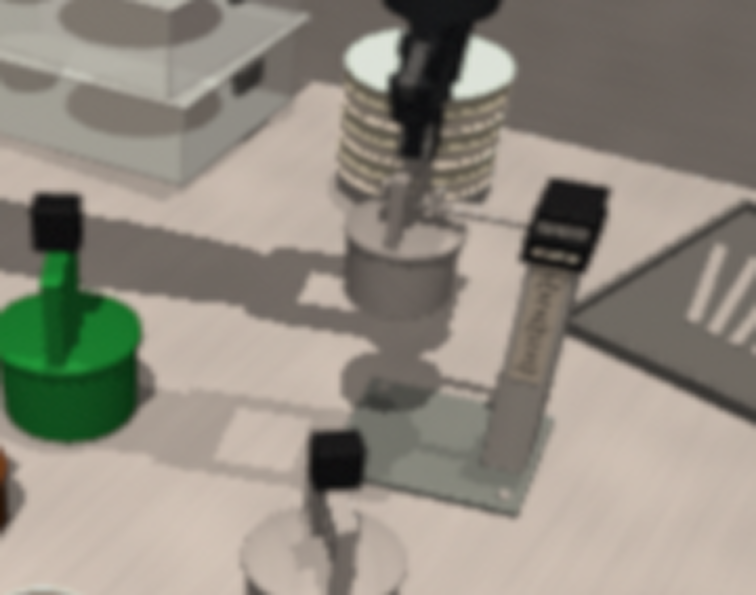

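servo_tool(steps=[[0, 0, 0, 0.0015, 0, 0, 1], [0, 0, 0, 0.004, 0, 0, 1], [0, 0, 0, 0.007, 0, 0, 1], [0, 0, 0, 0.01, 0, 0, 1], [0, 0, 0, 0.013, 0, 0, 1], [0, 0, 0, 0.016, 0, 0, 1], [0, 0, 0, 0.018, 0, 0, 1], [0, 0, 0, 0.02, 0, 0, 1], [0, 0, 0, 0.022, 0, 0, 1], [0, 0, 0, 0.024, 0, 0, 1]])

```text
clock: 12.3
tcp_pos: [0.5771, 0.207, 0.3081]
orientation: [45.4, 89.9, -36.1]
ft_force: [1.5, -0.5, -5.8]
width: 0.0209
```

servo_tool(steps=[[0, 0, 0, 0.0015, 0, 0, 1], [0, 0, 0, 0.003, 0, 0, 1], [0, 0, 0, 0.0045, 0, 0, 1], [0, 0, 0, 0.006, 0, 0, 1], [0, 0, 0, 0.0075, 0, 0, 1], [0, 0, 0, 0.009, 0, 0, 1], [0, 0, 0, 0.0105, 0, 0, 1], [0, 0, 0, 0.012, 0, 0, 1], [0, 0, 0, 0.0135, 0, 0, 1], [0, 0, 0, 0.015, 0, 0, 1]])

```text
clock: 13.55
tcp_pos: [0.5772, 0.207, 0.2931]
orientation: [48.2, 89.9, -33.3]
ft_force: [-0.4, 0.2, -4.5]
width: 0.0209
```

Run:
```python
from h import *
to((.577,.207,.332),8.5)
s,d=cap('wrist','w8');w=wcloud(s,d)
f=d['frame'][:,:,::-1];cv2.imwrite('pics/w8z.png',cv2.resize(f[100:300,150:360],None,fx=3.7,fy=2.9,interpolation=cv2.INTER_CUBIC))
reg=(w[...,0]>.6)&(w[...,0]<.64)&(w[...,1]>.205)&(w[...,1]<.222)&(w[...,2]>.15)
print('arm z',np.median(w[reg][:,2]))
F=[]
for _ in range(6): manip.capture('top');F.append(manip.read_state()['ft_force'])
print(np.mean(F,0),np.std(F,0))
```

```text
tcp [0.5772 0.207  0.2931] yaw now 8.52 turn [ 0.02  0.07 -0.08] shift [-0.0389 -0.0001  0.    ] F [-0.42  0.18 -4.49] w 0.0209 t 13.55
arm z 0.2712363079888707
[-0.13645378 -0.0637672  -5.10370338] [0.54743143 0.29896911 0.22820351]
```

View pics/w8z.png

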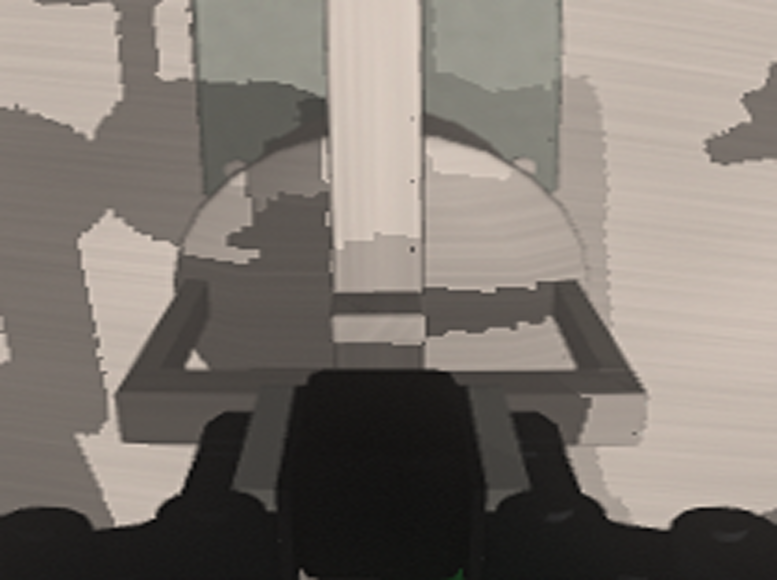

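servo_tool(steps=[[0, 0, 0, 0.0015, 0, 0, 1], [0, 0, 0, 0.0035, 0, 0, 1], [0, 0, 0, 0.006, 0, 0, 1], [0, 0, 0, 0.0085, 0, 0, 1], [0, 0, 0, 0.011, 0, 0, 1], [0, 0, 0, 0.0135, 0, 0, 1], [0, 0, 0, 0.016, 0, 0, 1], [0, 0, 0, 0.0185, 0, 0, 1], [0, 0, 0, 0.021, 0, 0, 1], [0, 0, 0, 0.023, 0, 0, 1]])

```text
clock: 15.15
tcp_pos: [0.5772, 0.207, 0.2702]
orientation: [52.0, 89.9, -29.4]
ft_force: [-0.8, 0.1, -2.7]
width: 0.0211
```

servo_tool(steps=[[0, 0, 0, 0.002, 0, 0, 1], [0, 0, 0, 0.0045, 0, 0, 1], [0, 0, 0, 0.007, 0, 0, 1], [0, 0, 0, 0.0095, 0, 0, 1], [0, 0, 0, 0.012, 0, 0, 1], [0, 0, 0, 0.014, 0, 0, 1], [0, 0, 0, 0.0155, 0, 0, 1], [0, 0, 0, 0.0165, 0, 0, 1], [0, 0, 0, 0.017, 0, 0, 1], [0, 0, 0, 0.017, 0, 0, 1]])

```text
clock: 16.4
tcp_pos: [0.5773, 0.207, 0.2533]
orientation: [54.5, 89.9, -27.0]
ft_force: [-1.6, -0.7, -0.4]
width: 0.0211
```

```bash
cat > m.py <<'E'
from h import *
import sys
N=sys.argv[1]
to((.577,.207,.332),8.5)
s,d=cap('wrist',N);w=wcloud(s,d)
reg=(w[...,0]>.605)&(w[...,0]<.64)&(w[...,1]>.205)&(w[...,1]<.222)&(w[...,2]>.15)
print('arm z',np.median(w[reg][:,2]))
F=[]
for _ in range(12): manip.capture('top');F.append(manip.read_state()['ft_force'])
print(np.mean(F,0),np.std(F,0), manip.read_state()['ft_torque'])
E
python3 m.py w9
```

```text
tcp [0.5773 0.207  0.2533] yaw now 8.52 turn [ 0.02  0.07 -0.1 ] shift [-0.0787 -0.0002  0.    ] F [-1.58 -0.73 -0.38] w 0.0211 t 16.4
arm z 0.23145191312209812
[-1.31286462  0.34240392 -0.93296394] [0.50985365 0.47074409 0.3481336 ] [0.05222437 0.25467515 0.01676421]
```

servo_tool(steps=[[0, 0, 0, 0.001, -0.0002, 0, 1], [0, 0, 0, 0.0025, -0.0005, 0, 1], [0, 0, 0, 0.004, -0.0005, 0, 1], [0, 0, 0, 0.0055, -0.0005, 0, 1], [0, 0, 0, 0.0065, -0.0005, 0, 1], [0, 0, 0, 0.007, -0.0005, 0, 1], [0, 0, 0, 0.007, -0.0005, 0, 1], [0, 0, 0, 0.007, -0.0005, 0, 1]])

```text
clock: 18.05
tcp_pos: [0.5771, 0.207, 0.2465]
orientation: [68.0, 89.8, -13.5]
ft_force: [2.8, 0.5, 0.5]
width: 0.021
```

```bash
python3 m.py w10
```

```text
tcp [0.5771 0.207  0.2465] yaw now 8.52 turn [ 0.02  0.06 -0.16] shift [-0.0855  0.0001  0.0001] F [2.76 0.48 0.46] w 0.021 t 18.05
arm z 0.22466661375457336
[2.81950776 0.57910358 0.03145009] [0.39761608 0.67464419 0.44125409] [ 0.09011454 -0.58550523  0.07686104]
```

View pics/w10.png

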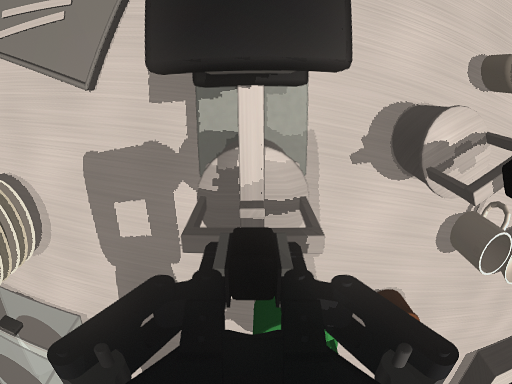

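servo_tool(steps=[[0, 0, 0, 0, 0.0001, 0, 1], [0, 0, 0, 0, 0.0003, 0, 1], [0, 0, 0, 0, 0.0003, 0, 1], [0, 0, 0, 0, 0.0003, 0, 1]])

```text
clock: 19.2
tcp_pos: [0.577, 0.2069, 0.2461]
orientation: [42.2, 89.9, -39.3]
ft_force: [1.2, 0.1, 0.7]
width: 0.0213
```

```bash
python3 m.py w11
```

```text
tcp [0.577  0.2069 0.2461] yaw now 8.52 turn [ 0.02  0.08 -0.07] shift [-0.0859  0.0002  0.    ] F [1.21 0.09 0.66] w 0.0213 t 19.2
arm z 0.2243044258857928
[ 0.43492636  0.14787304 -0.05430035] [0.73104409 0.59177963 0.48525012] [ 0.03202508  0.00296949 -0.06030441]
```

servo_tool(steps=[[0, 0, 0, 0, 0, 0, 0.73], [0, 0, 0, 0, 0, 0, 0.7], [0, 0, 0, 0, 0, 0, 0.66], [0, 0, 0, 0, 0, 0, 0.6], [0, 0, 0, 0, 0, 0, 0.5], [0, 0, 0, 0, 0, 0, 0.4], [0, 0, 0, 0, 0, 0, 0.3], [0, 0, 0, 0, 0, 0, 0.3]])

```text
clock: 20.85
tcp_pos: [0.577, 0.2069, 0.2461]
orientation: [44.0, 89.9, -37.5]
ft_force: [-0.2, 0.3, -0.4]
width: 0.0596
```

```bash
python3 m.py w12
```

```text
tcp [0.577  0.2069 0.2461] yaw now 8.52 turn [ 0.02  0.08 -0.07] shift [-0.0859  0.0001  0.    ] F [-0.15  0.27 -0.4 ] w 0.0596 t 20.85
arm z 0.22328181458217936
[-0.01235217  0.31629997  0.01896493] [0.42218563 0.44450471 0.47632064] [ 0.01287639 -0.00018314  0.0201797 ]
```

View pics/w12.png

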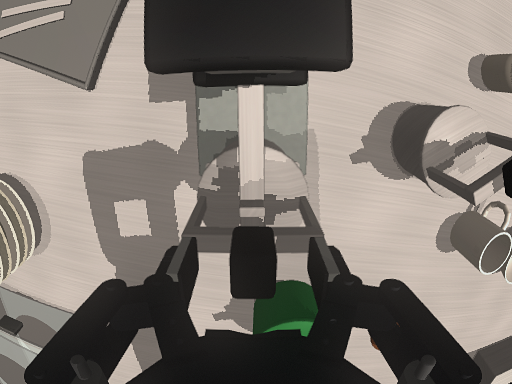

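servo_tool(steps=[[0, 0, 0, -0.003, 0, 0, 0.3], [0, 0, 0, -0.009, 0, 0, 0.3], [0, 0, 0, -0.017, 0, 0, 0.3], [0, 0, 0, -0.027, 0, 0, 0.3], [0, 0, 0, -0.04, 0, 0, 0.3], [0, 0, 0, -0.055, 0, 0, 0.3], [0, 0, 0, -0.075, 0, 0, 0.3], [0, 0, 0, -0.095, 0, 0, 0.3], [0, 0, 0, -0.11, 0, 0, 0.3], [0, 0, 0, -0.12, 0, 0, 0.3]])

```text
clock: 22.75
tcp_pos: [0.577, 0.2071, 0.3677]
orientation: [65.4, 89.8, -16.1]
ft_force: [1.4, 0.5, 0.1]
width: 0.06
```

```bash
cat > chk.py <<'E'
from h import *
import sys
s,d=cap('wrist',sys.argv[1]);w=wcloud(s,d)
print(s['tcp_pos'].round(4),s['ft_force'].round(2),s['clock'])
reg=(w[...,0]>.605)&(w[...,0]<.64)&(w[...,1]>.205)&(w[...,1]<.222)&(w[...,2]>.15)
print('arm z',np.nanmedian(w[reg][:,2]))
rr=np.hypot(w[...,0]-.577,w[...,1]-.207)
q=w[(rr<.025)&(w[...,2]>.265)&(w[...,2]<.29)];print('grip top',len(q),q.mean(0).round(4),np.ptp(q[:,2]),cv2.minAreaRect(q[:,:2].astype(np.float32)*1000))
if len(q)>20:
    p=q[q[:,2]>np.median(q[:,2])-.006];c=np.linalg.lstsq(np.c_[p[:,:2]-p[:,:2].mean(0),np.ones(len(p))],p[:,2],rcond=None)[0];print('tilt deg',np.degrees(c[:2]),'z',c[2])
q=w[(rr<.05)&(w[...,2]>.16)&(w[...,2]<.178)]
if len(q)>20:
    c=np.linalg.lstsq(np.c_[q[:,:2]-q[:,:2].mean(0),np.ones(len(q))],q[:,2],rcond=None)[0];print('lid tilt deg',np.degrees(c[:2]),'z',c[2],len(q),cv2.minEnclosingCircle(q[:,:2].astype(np.float32)*1000))
E
python3 chk.py w13
python3 - <<'E'
from h import *
s2,d2=cap('scene','s13')
f=d2['frame'][:,:,::-1];cv2.imwrite('pics/s13z.png',cv2.resize(f[60:230,200:380],None,fx=4.2,fy=3.5,interpolation=cv2.INTER_CUBIC))
E
```

```text
[0.577  0.2071 0.3677] [1.44 0.51 0.14] 22.75
arm z 0.2232605209456735
grip top 749 [0.5772 0.207  0.2689] 0.0060413208519914385 ((576.5963134765625, 207.06576538085938), (25.371620178222656, 21.496505737304688), 9.130012512207031)
tilt deg [-1.43645703 -0.32382786] z 0.2689127841576611
lid tilt deg [-1.22491965 -0.19214313] z 0.1690512395507283 2237 ((576.6754760742188, 206.94375610351562), 44.5330810546875)
```

View pics/s13z.png

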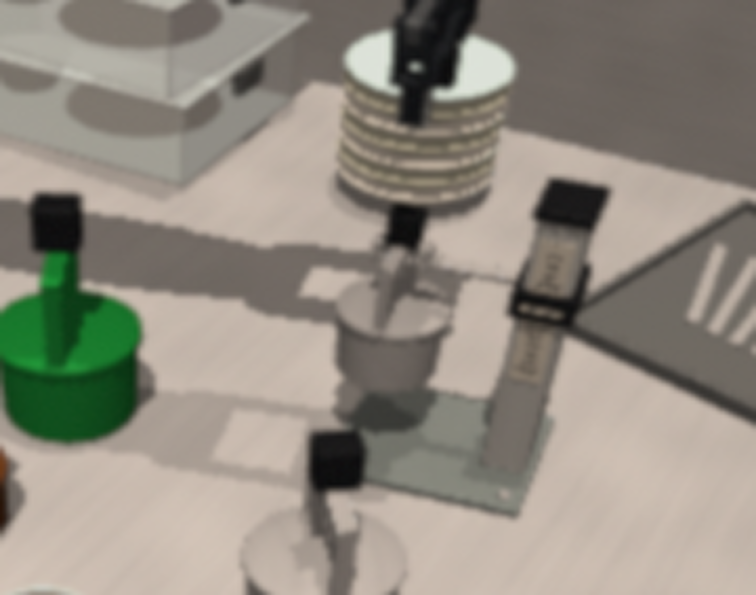

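View pics/w13.png

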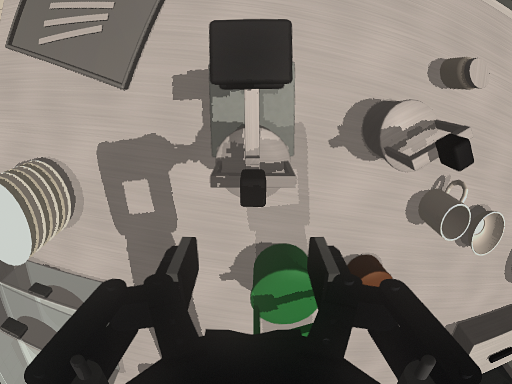

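servo_tool(steps=[[0, 0, 0, 0, 0, 0, 0.3], [0, 0, 0, 0, 0, 0, 0.3], [0, 0, 0, 0, 0, 0, 0.3], [0, 0, 0, 0, 0, 0, 0.3], [0, 0, 0, 0, 0, 0, 0.3], [0, 0, 0, 0, 0, 0, 0.3], [0, 0, 0, 0, 0, 0, 0.3], [0, 0, 0, 0, 0, 0, 0.3], [0, 0, 0, 0, 0, 0, 0.3], [0, 0, 0, 0, 0, 0, 0.3]])

```text
clock: 24.1
tcp_pos: [0.5772, 0.2071, 0.3678]
orientation: [72.8, 89.8, -8.7]
ft_force: [-1.0, -0.1, -0.5]
width: 0.0599
```

```bash
python3 chk.py w14; python3 chk.py w15; python3 chk.py w16
python3 - <<'E'
from h import *
cap('top')
for t in('mug','bowl','jar'): print(t,[np.round(o['at'],3) for o in manip.look_for('top',t)])
print(manip.sign_off())
E
```

```text
[0.5772 0.2071 0.3678] [-0.97 -0.1  -0.5 ] 24.1
arm z 0.22327369195204463
grip top 746 [0.5773 0.207  0.2689] 0.0062929788730264336 ((576.7589721679688, 207.1241455078125), (25.271825790405273, 21.450321197509766), 9.123991012573242)
tilt deg [-2.14358755 -0.33558823] z 0.2688699161192165
lid tilt deg [-1.02269333 -0.13278801] z 0.16900693170433156 2227 ((576.2356567382812, 206.8097686767578), 44.62115478515625)
[0.5772 0.2071 0.3678] [-0.48 -0.55  0.6 ] 24.15
arm z 0.22318630490082697
grip top 746 [0.5773 0.207  0.2689] 0.007055641898053799 ((576.6778564453125, 206.9212646484375), (25.248512268066406, 21.422460556030273), 8.40993595123291)
tilt deg [-1.70645307 -0.40903917] z 0.26889349033812854
lid tilt deg [-0.91631183 -0.19334654] z 0.16901920306927126 2231 ((576.2284545898438, 206.7858123779297), 44.637298583984375)
[0.5772 0.2071 0.3678] [0.55 0.23 0.61] 24.2
arm z 0.22325272593639972
grip top 746 [0.5773 0.2071 0.2689] 0.00609895220412926 ((576.6911010742188, 206.89334106445312), (25.314401626586914, 21.4763240814209), 7.958372592926025)
tilt deg [-1.60027348 -1.01391071] z 0.2688850420592805
lid tilt deg [-1.06432915 -0.16756918] z 0.1690285055186615 2227 ((576.576904296875, 206.84646606445312), 44.54039764404297)
mug []
bowl [array([ 0.489, -0.34 ,  0.018])]
jar [array([ 0.774, -0.152,  0.087])]
the job is handed in; nothing more can be done
None
```

The pot is hanging on the spring balance by its handle, and I handed the job in at about 24 s of the 72 s allowed. I gripped the smaller steel pot by its black grip, lifted it and brought the handle over the hook from the open side. I then lowered it slowly until the wrist read about 0 N, so the hook carried the whole weight of about 6 N. Before opening the fingers I also eased off a small sideways force.

**Release:** the hook moved about 1 mm when I let go. The total dip is about 58 mm, which puts the pot near 0.6 kg.

**Last checks:**
- **Stillness:** over the 1.5 s before hand-in, the hook arm height stayed within 0.1 mm and the pot within about 0.5 mm.
- **Upright:** the lid tilt reads about 1°, which is at the limit of what the camera can measure. The small grip top gave a noisier 1.4 to 2.1°.
- **Clearance:** the gripper is about 90 mm above the pot and touches nothing.
- **Bowl and jar:** both were found within about 6 mm of where they started.
- **Mug:** the network missed it in the last top picture, so I have no measured position. It still shows standing upright in the late wrist picture, and nothing went near it.

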